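# Work a tight wedge out from under a granite slab

### The arm

A 6-joint arm with a two-finger parallel gripper is mounted at the origin on the work surface. World frame = base frame: x ahead of the robot, y to its left, z up, the work surface at z = 0. Lengths are in m, angles in rad, forces in N, time in s.
With the tool pointing down it reaches from about 0.325 to 0.9 m from the base axis. Payload 6.1 kg.
Tool frame: the origin (TCP) lies midway between the tips of the shut fingers; the grasp point (between the pads) lies 19 mm behind it (grip_point_offset is the distance from the TCP to the grasp point, in m); z points along the fingers, y is the line along which they close (so a half turn about z gives the same grasp; the last joint's range is limited). The gripper opens to 87 mm and grips with 3 to 60 N. Pads are 19 mm wide; open, the fingers measure 117 mm over their backs; the gripper's body (75 mm by 190 mm) begins 51 mm behind the grasp point.
Start: joints at [1.107, 0.22, 1.526, -0, 1.395, -0.126], TCP at [0.207, 0.59, 0.223] pointing down, gripper open.
Joint ranges: [-2.98, 2.98], [-0.91, 2.08], [0.09, 2.57], [-1.24, 4.39], [0.2, 2.65], [-2.68, 2.68]. Speed limits (rad/s): [2.57, 2.57, 3.01, 3.14, 3.14, 3.14].

### API

Orientations are given as a rotation vector (axis times angle).
In Python, from rig import * gives the robot as it stands. Calls block until the motion is done:
- goto(position, orientation): joint-space move of the TCP to a pose.
- move_l(position, rate=0.15, rot=None, stop_force=None): straight line of the TCP; rot=None keeps the orientation; rate is the mean speed in m/s. With stop_force (N) it stops when the force on the tool has changed by that much, and returns True; else False.
- movej(angles): joint-space move.
- gripper_to(opening): opening from 0.0 (shut) to 1.0 (fully open); the grip force is fixed at half the most; returns when the fingers have stopped.
- sleep(seconds).
- ik(position, orientation): joint angles nearest the present ones, or None.
- state(): the state.
- camera(name): name is "scene" or "top"; returns a dict with "pixels" (400x640x3 uint8, red, green, blue), "range_z" (400x640 float32, m along the optical axis (not along the pixel's ray), 0 where there is no reading), "mtx" (3x3 intrinsics, pixels), "pose" (4x4, takes a point from camera to world coordinates). Camera axes: x right, y down, z forward; pixel columns grow to the right and rows downward; lengths in m; the calibration is good to about 2 mm. A picture is of the moment at which its call begins.
A pose or a line that the arm cannot do raises IKError and nothing moves.
- close_job(): hands the job in; it is judged then, once.
The state is a dict: "time": time; "qpos": joint angles; "qvel": joint speeds; "joint_torque": joint torques, N m; "tool_pos": TCP position; "eef_rot": TCP orientation; "contact_force": force on the tool from outside, world axes, zero at the start; "torque": the same for the moment, N m; "gripper_width": opening from 0.0 (shut) to 1.0 (fully open); "grip_force": force on a finger pad.
Only numpy, scipy, OpenCV 4.12 (cv2) and the standard library are available. Lean on these libraries where they do the work, as an engineer would, in place of code of your own. Each camera call takes 0.05 s, during which the arm holds its last target. There are 200 camera calls.

### The job

The granite slab has been wedged up at its front edge. Work the wooden wedge loose by rocking its thick end from side to side, about a centimetre each way and at least twice each way while the slab still rests on it, easing it out a little at a time; a straight tug would drag the slab, which must not shift by more than a centimetre. Once the slab has come down on its two side packers, draw the wedge right out, lay it in the plywood tray and let go, without disturbing the hammer, the tin or the stone offcut.

Things in the scene. Friction and masses are not known exactly. Their poses are not given: they have to be found in the camera images.
- bed: Fixed timber stone bed; origin on the bench under its middle. +x is the way the wedge was driven in (about world +y), y along the bed's 310 mm length, z up. Two beams run along y, tops at z = 50 mm; the front one's front face is at x = -90 mm. On them a stiff steel roller (x = 70 mm, top z = 70.6 mm) under the slab's rear, and two front side packers (30 mm wide, y = +-93 mm, tops z = 68.1 mm).
- bridge (a point): Middle of the hand-rest bridge, part of the bed: a timber bar 40 mm deep (x), 310 mm long (y), 18 mm thick, above the slab's front edge, reaching 15 mm in front of it; underside 126 mm above the bench, on 24 mm wide posts at y = +-142 mm. It blocks a vertical gripper at the wedge: lean the tool about 40 degrees towards the bed's -x, fingers pointing to +x and down.
- packer: Fixed dark timber taper packer, 64 mm wide (y), 78 mm long, on the front beam under the wedge; its place along y varies. Origin: middle of its front lower edge, on the beam's top, in line with the slab's front edge; axes parallel to the bed's. Its top starts 6 mm above the origin and rises to +x at 5 degrees, so the wedge comes out along -x and 5 degrees downhill.
- wedge_mid (a point): Middle of the loose pale timber wedge (45 g, 135 mm long in x, 30 mm wide in y), 7 mm below its flat top, level at the start; underside slopes 5 degrees. The 8 mm thin tip is at x = +67.5 mm, the 20 mm thick tail at x = -67.5 mm. At the start 75 mm of it is under the slab and 60 mm of tail sticks out at the front, 50 mm clear above the bench.
- wedge_grip (a point): Best grip point, on the wedge's tail 40 mm from wedge_mid, half-way up the 18 mm thick wood, 32 mm in front of the slab at the start; axes as wedge_mid. Grip across the 30 mm width. The slab's weight pinches the wedge: swung sideways it turns about a point some 40 mm inside the slab's front edge and is then easily eased out; it is loose once drawn out some 30 mm.
- wedge_tail (a point): Middle of the wedge's thick tail face, 67.5 mm from wedge_mid; its sideways travel in the packer's frame tells the swing (0 at the start).
- slab: Loose grey granite slab, about 4 kg, 180 mm along x, 220 mm along y, 40 mm thick; origin at the centre of its underside, 70.6 mm above the bench at the start, axes as the bed's. Its rear lies on the roller: a straight pull on the wedge drags it along.
- slab_front (a point): Middle of the lower front edge of the slab, 70.6 mm above the bench while wedged up, about 68 mm when settled on the side packers.
- tray: Fixed open plywood tray, 200 x 200 mm, 30 mm high, walls and floor 6 mm thick; origin under its centre. It stands on the bench to the robot's right of the bed.
- mallet: Bystander: hammer with a timber handle, 240 mm long, lying on the bench behind the bed. Leave alone.
- tin_c (a point): Bystander: middle of a closed tin, 66 mm across and 110 mm high, standing on the bench. Leave alone.
- offcut: Bystander: granite offcut block, 80 x 60 x 40 mm, origin under its centre. Leave alone.
Things that resemble listed ones, but are neither listed nor needed, are in the scene too. Of the things shaped like the part that bears wedge_mid, the wooden one is meant.

How it is judged:
By the outcome, as a careful person would: the job done as asked, in the order asked, and still so for the second after the job is handed in, with the robot touching nothing.
It also fails if it takes over 58 s, if anything falls off the work surface, if the arm or the gripper's body presses on something with over 40 N, if the wrist force passes 120 N, or if a joint passes its speed limit or range.

## Working session

There is one attempt and no reset: what is moved stays moved. The work goes in short steps, each a Python script; the robot and the scene stay as the last script left them, time stands still between calls to the robot, and variables do not carry over. Pictures are saved under pics/ and viewed, at most 10 in all, crops included, and the job is handed in when it is done.

```bash
mkdir -p pics; ls; python3 - <<'E'
from rig import *
import cv2,numpy as np
for n in("scene","top"):
    c=camera(n); np.savez(f"{n}0.npz",**c)
    cv2.imwrite(f"pics/{n}0.png",c["pixels"][:,:,::-1]); print(n,c["mtx"].tolist(),np.round(c["pose"],3).tolist())
s=state();print(s["time"],s["eef_rot"],s["contact_force"])
E
```

```text
pics
scene [[453.31603478061066, 0.0, 327.6705344100774], [0.0, 453.31603478061066, 198.08784929977477], [0.0, 0.0, 1.0]] [[0.73, 0.586, -0.351, 0.96], [0.683, -0.622, 0.383, -0.352], [0.007, -0.519, -0.854, 1.01], [0.0, 0.0, 0.0, 1.0]]
top [[453.05447099293366, 0.0, 321.24241091026795], [0.0, 453.05447099293366, 194.77721122300886], [0.0, 0.0, 1.0]] [[-0.014, -0.994, 0.113, 0.436], [-1.0, 0.015, 0.011, 0.043], [-0.013, -0.113, -0.994, 1.456], [0.0, 0.0, 0.0, 1.0]]
0.1 [-5.27975112e-01 -3.09638551e+00  2.73695159e-03] [ 0.86656164 -0.2208107   0.1574475 ]
```

View pics/scene0.png

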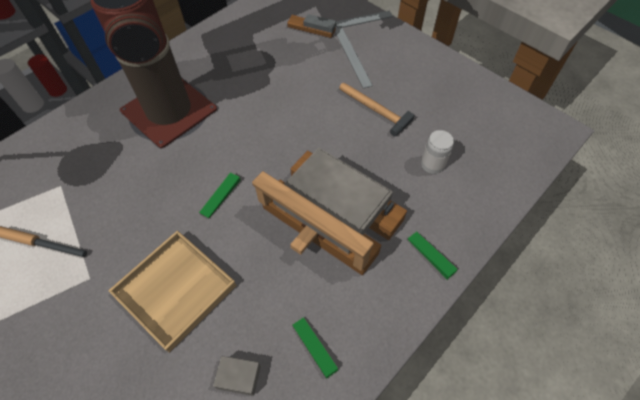

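View pics/top0.png

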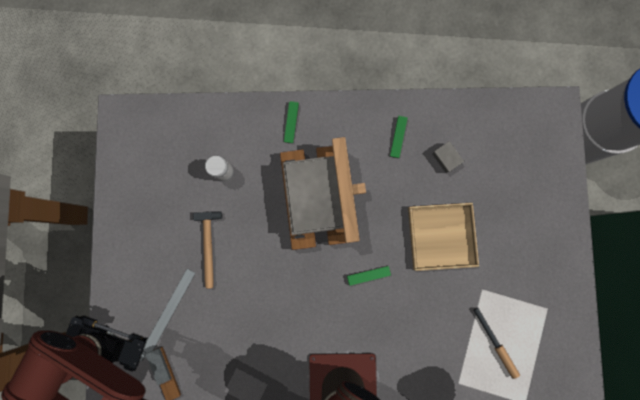

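The scene view shows the wedge tail at about (303,238), and the top view shows it at (361,188) in front of the bridge, which runs (340,140) to (350,240). The tray is centred near (443,237) in the top view. The green wedges are decoys.

```bash
cat > h.py <<'E'
import numpy as np,cv2
def xyz(c):
    v,u=np.mgrid[:400,:640]; z=c["range_z"]; K=c["mtx"]
    p=np.stack([(u-K[0,2])/K[0,0]*z,(v-K[1,2])/K[1,1]*z,z],-1)
    return p@c["pose"][:3,:3].T+c["pose"][:3,3]
def rect(p):
    r=cv2.minAreaRect(p[:,:2].astype(np.float32)*1000); return np.round(r[0],1),np.round(r[1],1),round(r[2],2)
E
python3 - <<'E'
from h import *
for n in("scene","top"):
    c=dict(np.load(n+"0.npz")); P=xyz(c); hsv=cv2.cvtColor(c["pixels"],cv2.COLOR_RGB2HSV)
    X,Y,Z=P[...,0],P[...,1],P[...,2]
    box={"scene":(240,410,140,275),"top":(275,380,130,255)}[n]
    m=np.zeros(Z.shape,bool); m[box[2]:box[3],box[0]:box[1]]=1
    def comp(mm):
        k,l,s,_=cv2.connectedComponentsWithStats(mm.astype(np.uint8)); i=1+np.argmax(s[1:,4]); return l==i
    br=comp(m&(Z>.132)&(Z<.16)); sl=comp(m&(Z>.1)&(Z<.122))
    for k,q in(("bridge",br),("slab",sl)): print(n,k,q.sum(),rect(P[q]),np.median(Z[q]))
    wb={"scene":(285,322,222,255),"top":(354,372,178,198)}[n]
    w=np.zeros_like(m); w[wb[2]:wb[3],wb[0]:wb[1]]=1
    w=comp(w&(Z>.06)&(Z<.085)); print(n,"wedge",w.sum(),rect(P[w]),np.median(Z[w]))
    tb={"scene":(100,245,225,355),"top":(400,490,195,280)}[n]
    t=np.zeros_like(m); t[tb[2]:tb[3],tb[0]:tb[1]]=1
    t=comp(t&(Z>.02)&(Z<.045)); print(n,"tray",t.sum(),rect(P[t]),np.median(Z[t]))
c=dict(np.load("scene0.npz"));a=cv2.resize(c["pixels"][200:280,250:400],None,fx=5,fy=5,interpolation=2)
cv2.imwrite("pics/crop.png",a[:,:,::-1])
E
```

```text
scene bridge 2419 (array([598.1, -15.6]), array([311.2,  42.8]), 6.54) 0.1424948211652347
scene slab 4554 (array([586. ,  89.1]), array([221.5, 143.3]), 6.72) 0.10913173361538586
scene wedge 414 (array([607. , -48.6]), array([58.3, 62.7]), 6.13) 0.06955473447570665
scene tray 1164 (array([ 459.1, -324.5]), array([202.6, 200.3]), 2.89) 0.02802440417558727
top bridge 1444 (array([602.6, -12.9]), array([310.1,  40.2]), 6.66) 0.14293249769269878
top slab 3732 (array([591.4,  83.6]), array([220.4, 155.9]), 6.71) 0.10947971799747835
top wedge 116 (array([612.5, -59.5]), array([34.1, 32.1]), 89.05) 0.06978581084356639
top tray 548 (array([ 463.4, -322.8]), array([200. , 201.3]), 2.87) 0.027831478741656035
```

View pics/crop.png

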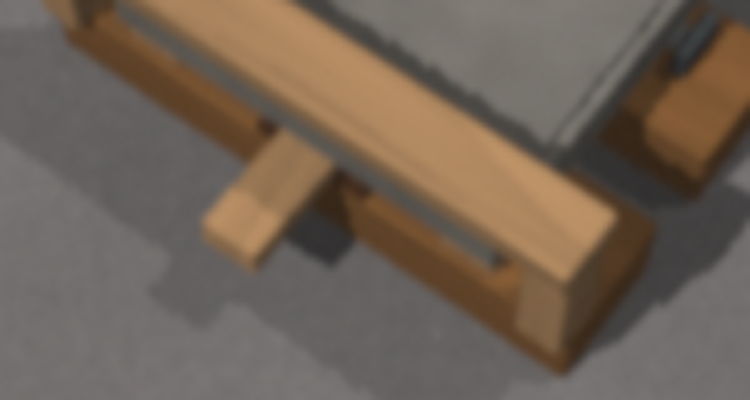

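The crop shows the pale wedge tail, with its front face at scene (290–302, 243–253), sticking out under the bridge. The two views disagree by about 4 mm, so I'll average them. Next I measure the wedge's lateral position and check the IK.

```bash
cat >> h.py <<'E'
from scipy.spatial.transform import Rotation as R
A=np.deg2rad(6.65); BX=np.array([-np.sin(A),np.cos(A),0]); BY=np.array([-np.cos(A),-np.sin(A),0]); UP=np.array([0,0,1.])
BR=np.array([.6004,-.0143,0])      # bridge middle, mean of the two views
def wedge(n,c,s0=-.050,s1=-.026):
    P=xyz(c); d=P-BR; s=d@BX; t=d@BY
    m=(P[...,2]>.060)&(P[...,2]<.085)&(s<s1+.012)&(s>-.12)&(abs(t)<.08)
    hsv=cv2.cvtColor(c["pixels"],cv2.COLOR_RGB2HSV); m&=hsv[...,1]>60
    out=[]
    for a in np.arange(s[m].min(),s1,.005):
        q=m&(s>=a)&(s<a+.005)
        if q.sum()>3: out.append((round(a*1e3,1),round(t[q].min()*1e3,1),round(t[q].max()*1e3,1)))
    return out,round(np.median(P[...,2][m]),4)
E
python3 - <<'E'
from h import *
from rig import *
for n in("scene","top"): print(n,*wedge(n,dict(np.load(n+"0.npz"))))
# ik check
tz=np.sin(np.deg2rad(40))*BX-np.cos(np.deg2rad(40))*UP
G=BR-.027*BX+.0616*UP
for sg in(1,-1):
    y=sg*BY; M=np.c_[np.cross(y,tz),y,tz]; rv=R.from_matrix(M).as_rotvec()
    for b in(0,.12): print(sg,b,ik(G+tz*(.019-b),rv))
E
```

```text
scene [(np.float64(-66.4), np.float64(-18.5), np.float64(11.6)), (np.float64(-61.4), np.float64(-18.6), np.float64(10.8)), (np.float64(-56.4), np.float64(-18.5), np.float64(11.3)), (np.float64(-51.4), np.float64(-17.9), np.float64(12.1)), (np.float64(-46.4), np.float64(-17.7), np.float64(11.7)), (np.float64(-41.4), np.float64(-18.4), np.float64(12.3)), (np.float64(-36.4), np.float64(-18.6), np.float64(12.8)), (np.float64(-31.4), np.float64(-18.7), np.float64(11.9)), (np.float64(-26.4), np.float64(-18.1), np.float64(10.7))] 0.0692
top [(np.float64(-63.5), np.float64(-20.2), np.float64(7.7)), (np.float64(-58.5), np.float64(-21.2), np.float64(7.7)), (np.float64(-53.5), np.float64(-21.7), np.float64(6.1)), (np.float64(-48.5), np.float64(-22.9), np.float64(6.4)), (np.float64(-43.5), np.float64(-19.6), np.float64(7.7)), (np.float64(-38.5), np.float64(-21.5), np.float64(7.6)), (np.float64(-33.5), np.float64(-21.4), np.float64(7.2)), (np.float64(-28.5), np.float64(-21.8), np.float64(6.6))] 0.0698
1 0 [-0.4927406   0.61182661  1.52625631  0.55865071  1.46901183  2.3398231 ]
1 0.12 [-0.5815296   0.57228074  1.38637916  0.51754449  1.66344166  2.36387604]
-1 0 [-0.4927406   0.61182661  1.52625631  0.55865071  1.46901183 -0.80176955]
-1 0.12 [-0.5815296   0.57228074  1.38637916  0.51754449  1.66344166 -0.77771662]
```

Both views agree that the tail end is 65 mm in front of the bridge middle, so the slab edge is at -5 mm. The wedge's lateral centre is at -5 mm. Moving to the pre-grasp pose.

```bash
cat >> h.py <<'E'
S0=-.037; T0=-.0051; Z0=.0612; PIV=.035
def pose(th=0.,out=0.,back=0.,lift=0.,t=None):
    """TCP pose: wedge swung by th about the pivot, drawn out along -x and 5 deg downhill."""
    t=T0 if t is None else t
    rz=R.from_rotvec([0,0,th]).as_matrix()
    tz=np.sin(np.deg2rad(40))*BX-np.cos(np.deg2rad(40))*UP
    y=-BY; M=rz@np.c_[np.cross(y,tz),y,tz]
    p=BR+PIV*BX+t*BY+rz@((S0-PIV-out)*BX)+(Z0-out*np.tan(np.deg2rad(5))+lift)*UP
    return p+M[:,2]*(.019-back),R.from_matrix(M).as_rotvec()
def brief(s):
    f=s["contact_force"]; return dict(t=round(s["time"],2),p=np.round(s["tool_pos"]*1e3 if hasattr(s["tool_pos"],"shape") else np.array(s["tool_pos"])*1e3,1).tolist(),
      Fs=round(float(f@BX),1),Ft=round(float(f@BY),1),Fz=round(float(f[2]),1),w=round(float(s["gripper_width"])*87,1),g=round(float(s["grip_force"]),1))
E
python3 - <<'E'
from h import *
from rig import *
import rig
s=state(); p=np.array(s["tool_pos"])
move_l(p+[0,0,.15],rate=.3)
q=pose(back=.12,lift=.15); goto(*q); gripper_to(.7)
q=pose(back=.12); goto(*q); print(brief(state()))
q=pose(back=.03); print(move_l(q[0],rate=.1,stop_force=8)); print(brief(state()))
for n in("scene","top"):
    c=camera(n); np.savez(n+"1.npz",**c)
a=np.hstack([cv2.resize(np.load(n+"1.npz")["pixels"][r[0]:r[1],r[2]:r[3]],(400,400),interpolation=2) for n,r in(("scene",(180,280,250,350)),("top",(138,238,310,410)))])
cv2.imwrite("pics/pre.png",a[:,:,::-1])
E
```

```text
{'t': 5.08, 'p': [618.0, -115.1, 139.9], 'Fs': 0.5, 'Ft': -0.9, 'Fz': -0.1, 'w': 60.8, 'g': 0.0}
False
{'t': 6.12, 'p': [611.1, -58.0, 70.2], 'Fs': -0.5, 'Ft': -0.0, 'Fz': 0.8, 'w': 61.0, 'g': 0.0}
```

View pics/pre.png

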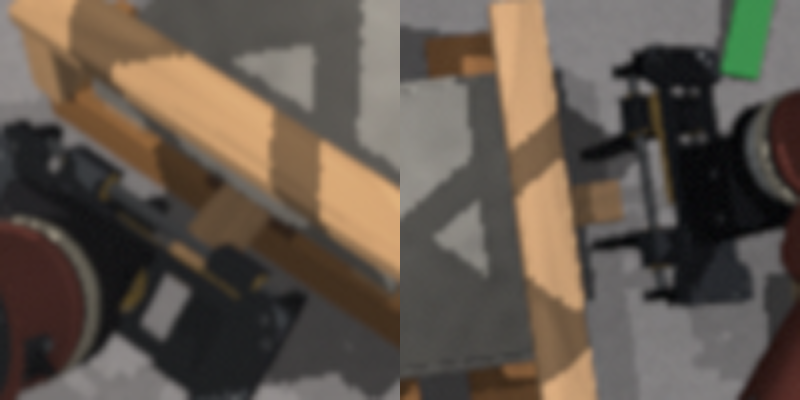

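In the top view the fingers are at panel rows 153 and 245, and the wedge spans rows 182–220, so it's centred to about 1–2 mm. Now I advance, close the gripper and check the lateral force.

```bash
python3 - <<'E'
from h import *
from rig import *
q=pose(); print(move_l(q[0],rate=.06,stop_force=8)); print(brief(state()))
gripper_to(0.25); s=state(); print(brief(s), "torque",np.round(s["torque"],2))
for n in("scene","top"):
    c=camera(n); np.savez(n+"2.npz",**c)
a=np.hstack([cv2.resize(np.load(n+"2.npz")["pixels"][r[0]:r[1],r[2]:r[3]],(400,400),interpolation=2) for n,r in(("scene",(180,280,250,350)),("top",(138,238,310,410)))])
cv2.imwrite("pics/grip.png",a[:,:,::-1])
E
```

```text
False
{'t': 6.88, 'p': [608.2, -38.1, 46.5], 'Fs': 0.6, 'Ft': 0.1, 'Fz': -0.0, 'w': 60.8, 'g': 0.0}
{'t': 7.52, 'p': [608.0, -38.5, 46.7], 'Fs': 0.0, 'Ft': 2.8, 'Fz': 1.9, 'w': 29.8, 'g': 30.0} torque [-0.47  0.35  0.37]
```

View pics/grip.png

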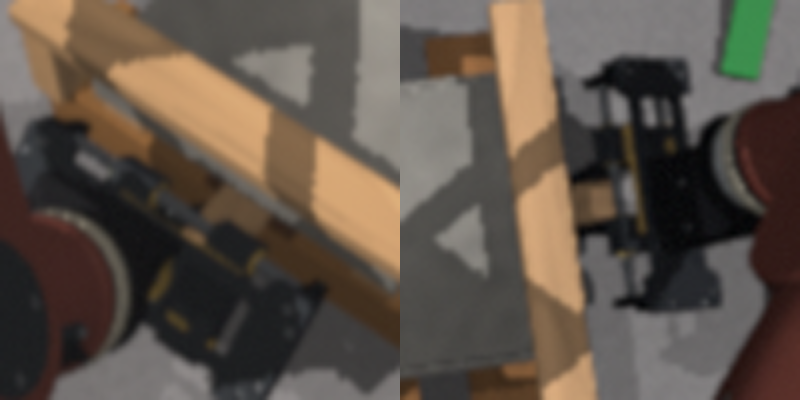

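The grip is good: 29.8 mm wide with little side force. Now one rocking cycle with a little easing, logging forces and slab shift.

```bash
cat >> h.py <<'E'
def slabshift(c):
    P=xyz(c); Z=P[...,2]; m=np.zeros(Z.shape,bool); m[130:255,275:345]=1
    m&=(Z>.098)&(Z<.122); k,l,s,_=cv2.connectedComponentsWithStats(m.astype(np.uint8)); q=l==1+np.argmax(s[1:,4])
    p=P[q]-BR; s=p@BX; t=p@BY; f=s<.06; r=s>.13
    return [round(float(v)*1e3,1) for v in(np.percentile(s,99.5),np.percentile(t,.5),np.percentile(t,99.5),np.median(p[f][:,2]),np.median(p[r][:,2]))]
E
cat > rock.py <<'E'
from h import *
from rig import *
import sys
def rock(seq,rate=.02):
    for th,out in seq:
        q=pose(th,out); move_l(q[0],rate=rate,rot=q[1]); s=state()
        M=R.from_rotvec(s["eef_rot"]).as_matrix(); yaw=np.arctan2(*(np.cross(-BY[:2],M[:2,1]),-BY[:2]@M[:2,1]))
        print(th,out,"yaw",round(float(yaw),3),"err",np.round((s["tool_pos"]-q[0])*1e3,1),brief(s))
    print("slab",slabshift(camera("top")))
E
python3 - <<'E'
from rock import *
print(slabshift(dict(np.load("top0.npz"))),slabshift(dict(np.load("top2.npz"))))
rock([(.105,.001),(-.105,.003)])
E
```

```text
[175.3, -111.0, 106.8, 109.5, 109.3] [175.4, -111.3, 106.8, 109.7, 109.3]
0.105 0.001 yaw 0.107 err [-0.4  0.1  0.2] {'t': 8.08, 'p': [614.3, -38.2, 46.7], 'Fs': -2.4, 'Ft': 4.8, 'Fz': 4.1, 'w': 29.7, 'g': 30.0}
-0.105 0.003 yaw -0.108 err [1.1 0.5 0.2] {'t': 8.89, 'p': [603.2, -41.3, 46.6], 'Fs': 1.9, 'Ft': -4.3, 'Fz': -0.2, 'w': 30.0, 'g': 30.0}
slab [175.1, -111.1, 106.6, 109.4, 108.9]
```

The slab stayed put and forces are low. Continuing to rock and ease.

```bash
python3 - <<'E'
from rock import *
rock([(.105,.005),(-.105,.007),(.105,.009),(-.105,.011)])
rock([(.105,.0135),(-.105,.016),(.105,.0185),(-.105,.021)])
E
```

```text
0.105 0.005 yaw 0.108 err [-1.4  0.3  0.1] {'t': 9.77, 'p': [614.2, -41.9, 46.3], 'Fs': 1.6, 'Ft': 5.0, 'Fz': 4.2, 'w': 29.4, 'g': 30.0}
-0.105 0.007 yaw -0.109 err [1.3 0.1 0.1] {'t': 10.62, 'p': [603.5, -45.6, 46.1], 'Fs': 3.5, 'Ft': -5.7, 'Fz': 0.0, 'w': 29.7, 'g': 30.0}
0.105 0.009 yaw 0.108 err [-1.8  0.1 -0. ] {'t': 11.48, 'p': [614.7, -46.0, 45.8], 'Fs': 2.0, 'Ft': 7.2, 'Fz': 4.5, 'w': 29.5, 'g': 30.0}
-0.105 0.011 yaw -0.108 err [ 1.4 -0.   0. ] {'t': 12.38, 'p': [603.6, -49.8, 45.7], 'Fs': 4.3, 'Ft': -5.4, 'Fz': -1.3, 'w': 29.4, 'g': 30.0}
slab [174.3, -110.0, 107.6, 108.7, 109.0]
0.105 0.0135 yaw 0.109 err [-2.2  0.3 -0.1] {'t': 13.34, 'p': [615.3, -50.1, 45.3], 'Fs': 1.5, 'Ft': 7.4, 'Fz': 5.5, 'w': 29.8, 'g': 30.0}
-0.105 0.016 yaw -0.107 err [1.3 0.2 0.1] {'t': 14.28, 'p': [603.5, -54.6, 45.3], 'Fs': 4.7, 'Ft': -6.0, 'Fz': -1.5, 'w': 29.6, 'g': 30.0}
0.105 0.0185 yaw 0.109 err [-2.4  0.4 -0.3] {'t': 15.25, 'p': [616.1, -55.0, 44.7], 'Fs': 3.2, 'Ft': 8.0, 'Fz': 4.6, 'w': 29.5, 'g': 30.0}
-0.105 0.021 yaw -0.106 err [1.2 0.2 0. ] {'t': 16.24, 'p': [603.5, -59.6, 44.9], 'Fs': 5.3, 'Ft': -5.0, 'Fz': -1.9, 'w': 29.6, 'g': 30.0}
slab [174.1, -108.9, 109.1, 108.3, 108.9]
```

The slab has drifted only about 2 mm. Rocking continues with smaller swings until the wedge is loose.

```bash
python3 - <<'E'
from rock import *
rock([(.07,.0235),(-.07,.026),(.06,.029),(-.05,.032),(0,.035)])
E
```

```text
0.07 0.0235 yaw 0.075 err [-2.4  0.7 -0.4] {'t': 17.17, 'p': [614.4, -60.1, 44.2], 'Fs': 3.9, 'Ft': 8.0, 'Fz': 3.2, 'w': 29.5, 'g': 30.0}
-0.07 0.026 yaw -0.07 err [0.8 0.9 0. ] {'t': 17.93, 'p': [606.2, -63.7, 44.4], 'Fs': 7.4, 'Ft': -3.8, 'Fz': -1.1, 'w': 29.6, 'g': 30.0}
0.06 0.029 yaw 0.065 err [-2.3  1.5 -0.4] {'t': 18.66, 'p': [614.7, -64.8, 43.7], 'Fs': 7.8, 'Ft': 6.1, 'Fz': 2.1, 'w': 30.0, 'g': 30.0}
-0.05 0.032 yaw -0.049 err [ 0.2 -0.9 -0. ] {'t': 19.32, 'p': [607.7, -71.4, 43.8], 'Fs': -0.2, 'Ft': 1.0, 'Fz': 0.8, 'w': 29.9, 'g': 30.0}
0 0.035 yaw -0.0 err [ 0.6 -0.3 -0.1] {'t': 19.75, 'p': [613.0, -73.3, 43.5], 'Fs': -0.8, 'Ft': 0.1, 'Fz': 1.1, 'w': 29.6, 'g': 30.0}
slab [174.0, -108.8, 109.5, 107.7, 108.9]
```

The wedge is loose (forces near zero) and the slab's front edge has come down about 2 mm. Now I draw it right out, lift it and carry it over the tray.

```bash
cat >> h.py <<'E'
TR=np.array([.4613,-.3237,0]); TA=np.deg2rad(2.9); TX=np.array([-np.sin(TA),np.cos(TA),0]); TY=np.array([-np.cos(TA),-np.sin(TA),0])
def tpose(z,tilt=32,back=0.):
    a=np.deg2rad(tilt); tz=np.sin(a)*TX-np.cos(a)*UP; M=np.c_[np.cross(-TY,tz),-TY,tz]
    return TR-.024*TX+z*UP+tz*(.019-back),R.from_matrix(M).as_rotvec()
E
python3 - <<'E'
from h import *
from rig import *
for a in(tpose(.2),tpose(.03),tpose(.03,back=.13)): print(ik(*a))
q=pose(0,.09); move_l(q[0],rate=.06,rot=q[1]); print(brief(state()))
q=pose(0,.14); move_l(q[0],rate=.1,rot=q[1]); print(brief(state()))
q=pose(0,.15,lift=.14); move_l(q[0],rate=.15)
goto(*tpose(.2)); print(brief(state()))
c=camera("top"); print("slab",slabshift(c)); d=camera("scene")
a=np.hstack([cv2.resize(i[r[0]:r[1],r[2]:r[3]],(400,400),interpolation=2) for i,r in((d["pixels"],(140,380,80,320)),(c["pixels"],(120,300,320,500)))])
cv2.imwrite("pics/tray.png",a[:,:,::-1])
E
```

```text
[-0.94597659  0.46769637  1.38759263  0.29748787  1.760967   -1.01112734]
[-0.94597659  0.67023794  1.44654012  0.29250984  1.51065266 -1.0871147 ]
[-0.99566607  0.64952002  1.24551612  0.27240667  1.73615064 -1.06870079]
{'t': 20.87, 'p': [618.7, -127.3, 38.7], 'Fs': -0.9, 'Ft': 0.8, 'Fz': -0.5, 'w': 30.1, 'g': 30.0}
{'t': 21.52, 'p': [624.4, -177.2, 34.2], 'Fs': 1.1, 'Ft': 0.0, 'Fz': -0.4, 'w': 29.7, 'g': 30.0}
{'t': 23.49, 'p': [462.7, -336.8, 183.6], 'Fs': 0.1, 'Ft': -1.0, 'Fz': -0.3, 'w': 29.8, 'g': 30.0}
slab [173.9, -108.6, 109.7, 107.7, 109.0]
```

View pics/tray.png

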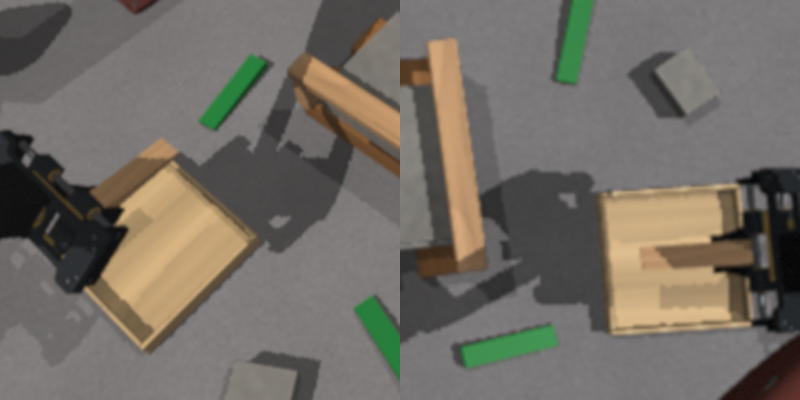

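The wedge is held over the tray, with its tip at panel (640,258), and the slab is down with the bystanders untouched. Lowering and releasing.

```bash
python3 - <<'E'
from h import *
from rig import *
q=tpose(.05); move_l(q[0],rate=.12)
q=tpose(.029); print(move_l(q[0],rate=.04,stop_force=5)); print(brief(state()))
gripper_to(.5); sleep(.3); print(brief(state()))
q=tpose(.029,back=.14); move_l(q[0],rate=.1)
move_l(q[0]+np.array([0,-.03,.15]),rate=.2); sleep(.3)
c=camera("top"); print("slab",slabshift(c),brief(state())); d=camera("scene")
a=np.hstack([cv2.resize(i[r[0]:r[1],r[2]:r[3]],(400,400),interpolation=2) for i,r in((d["pixels"],(140,380,80,320)),(c["pixels"],(120,300,320,500)))])
cv2.imwrite("pics/end.png",a[:,:,::-1])
E
```

```text
False
{'t': 25.67, 'p': [462.0, -337.6, 12.7], 'Fs': -0.4, 'Ft': 0.1, 'Fz': -0.4, 'w': 29.9, 'g': 30.0}
{'t': 26.56, 'p': [462.0, -337.6, 12.9], 'Fs': -0.3, 'Ft': -0.5, 'Fz': 0.1, 'w': 43.9, 'g': 0.0}
slab [173.9, -109.0, 109.7, 107.6, 108.9] {'t': 29.38, 'p': [465.7, -441.4, 280.9], 'Fs': -1.1, 'Ft': -0.7, 'Fz': -0.5, 'w': 43.9, 'g': 0.0}
```

View pics/end.png

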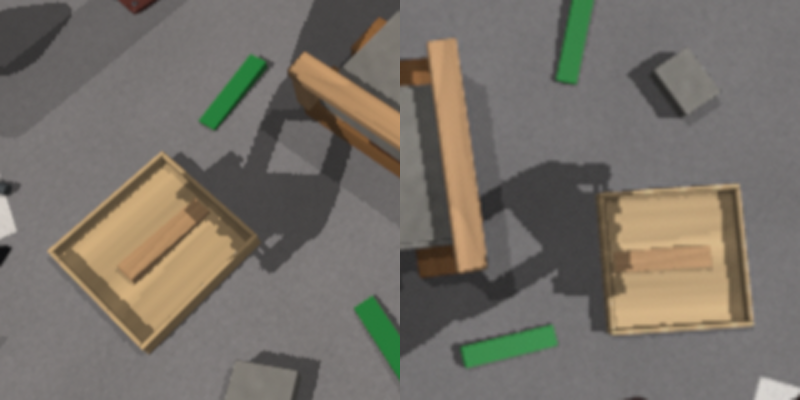

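The wedge lies flat in the tray, panel (615–712, 258) in the top view. The robot is clear and the slab has settled.

```bash
python3 -c "
from rig import *
print(close_job())"
```

```text
the job is handed in; nothing more can be done
None
```

The job is handed in at about 29 s: I rocked the wedge loose, the slab came down on its packers having shifted about 3 mm by camera, and the wedge lies released in the tray with the hammer, tin and offcut left alone.

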